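Zero the height gauge and hold a tissue block at full cam lift

ROBOT

A 6-joint arm with a two-finger parallel gripper is mounted at the origin on a cart in front of the work surface, level with it; the furniture and walls round the work are solid. World frame = base frame: x ahead of the robot, y to its left, z up, the work surface at z = 0. Lengths are in m, angles in rad, forces in N, time in s.
With the tool pointing down it reaches from about 0.3 to 0.875 m from the base axis. Payload 4.2 kg.
Tool frame: the origin (TCP) lies midway between the tips of the shut fingers; the grasp point (between the pads) lies 19 mm behind it; x points along the fingers, z is the direction in which the jaws open and shut, and the axes are right-handed (so a half turn about x gives the same grasp; the last joint's range is limited). The gripper opens to 85 mm and grips with 20 to 120 N. Pads are 22 mm wide; open, the fingers measure 114 mm over their backs; the gripper's body (76 mm by 85 mm) begins 54 mm behind the grasp point. The pads swing forward as they close: fully open they stand 13 mm farther back than shut.
Start: joints at [1.196, 0.32, 1.565, -0, 1.257, -0.02], TCP at [0.2, 0.539, 0.231] pointing down, gripper open.
Joint ranges: [-3.11, 3.11], [-0.84, 2.01], [0.21, 2.61], [-1.34, 4.49], [0.05, 2.63], [-2.56, 2.56]. Speed limits (rad/s): [2.57, 2.57, 3.14, 3.14, 3.14, 3.14].

INTERFACE

Orientations are given as a rotation vector (axis times angle).
In Python, from station import env, viewer gives the robot as it stands. The module is installed in compiled form; this text tells all that it offers. Calls block until the motion is done:
- env.move_ptp(position, orientation): joint-space move of the TCP to a pose.
- env.servo_line(position, attitude=None, velocity=0.15): straight line of the TCP; attitude=None keeps the orientation; velocity is the mean speed in m/s.
- env.set_joints(angles): joint-space move.
- env.ungrasp() and env.grab(squeeze=None): open the fingers fully, or close them until they stop; squeeze is the grip in N (None keeps the last).
- env.hold(seconds).
- env.inverse_kinematics(position, orientation): joint angles nearest the present ones, or None.
- env.observe(): the state.
- viewer.capture(name): name is "side" or "top"; returns the picture (420x560x3 uint8, blue, green, red); there is no depth.
- viewer.camera_params(name): a dict with "mtx" (3x3 intrinsics, pixels), "eye" and "attitude" of the camera in the world. Camera axes: x right, y down, z forward; pixel columns grow to the right and rows downward; lengths in m; the calibration is good to about 2 mm. A picture is of the moment at which its call begins. camera_params takes no time and is no camera call.
A pose or a line that the arm cannot do raises env.MotionError and nothing moves.
- env.sign_off(): hands the job in, once; it reports no verdict.
The state is a dict: "time_s": time; "q": joint angles; "joint_vel": joint speeds; "joint_efforts": joint torques, N m; "tcp_pos": TCP position; "orientation": TCP orientation; "wrist_force": force on the tool from outside, world axes, zero at the start; "moment": the same for the moment, N m; "finger_gap": finger opening in m.
Only numpy, scipy, OpenCV 4.12 (cv2) and the standard library are available. Lean on these libraries where they do the work, as an engineer would, in place of code of your own. Each camera call takes 0.05 s, during which the arm holds its last target. There are 200 camera calls.

TASK

Zero the height gauge by pressing the push button on its readout box fully down and letting it spring back. Then take the round grip of the measuring station's cam lever and swing the lever up until it stands upright, where the cam lifts the cassette table highest, and keep it there: the spring pulls it back, so finish while still holding the grip with the fingers. The cassette must stay seated on the table and the loose dish and cassettes on the bench must stay where they are.

Things in the scene. Friction and masses are not known exactly. Their poses are not given: they have to be found in the camera images.
- station: Measuring station fixed on the bench: base plate 160 x 110 x 14 mm, two grey bearing cheeks, a steel eccentric, a lift table over it; on its +x side a column and arm (top 190 mm) hold a white sensor head over the table, underside 134 mm up. Origin: on the bench, under the middle of the cam shaft; x away from the robot at yaw 0 (yaw varies up to 0.3 rad), y to the robot's left, z up.
- cam_shaft (a point): Middle of the cam shaft, 50 mm above the station's origin. The shaft, about which the lever turns, lies along the station's y axis. The flat dark lever arm (16 mm wide) is on the -y side (the robot's right), its faces 48 and 57 mm from this point.
- lever_grip: Black round grip of the cam lever: a bar 18 mm thick, 64 mm long, parallel to the station's y axis, sticking out to -y from the arm's end. Origin: the bar's centre, 100 mm from the shaft axis, 91 mm to -y of the station's origin. At rest 97 mm to -x of the shaft and 76 mm above the bench; upright right above the shaft, 150 mm up. It turns freely on its own axis, so a hand can hold it.
- cam_lever (a joint): Lever angle about the shaft, rad. 0: at rest on its stop, pointing to the robot, 15 degrees above level. Grows as the lever swings up and away from the robot; 1.309: upright, highest lift; stop at 1.95, where the table is down again by 3 mm. A spring always pulls it back to 0 (at the grip about 1 to 2 N at rest, 4 N upright, besides the weight); it does not stay when let go.
- lift_table (a joint): Height of the lift table above its rest position, m: 0 at rest, 0.0118 at the highest point (lever upright); it follows the lever through the eccentric.
- nest (a point): Middle of the upper face of the steel lift table (66 x 56 mm), where the cassette sits inside four low ledges 5 mm high; 84 mm above the bench at rest. Axes as the station's.
- cassette: Tissue cassette 28 x 40 x 13 mm with a wax block on it, loose, seated on the lift table between the ledges; origin at the centre of its underside. It stays there.
- readout: White readout box of the gauge, 70 x 120 x 38 mm (x, y, z), fixed on the bench to the left of the station, with a black screen on the left (+y) half of its top and the push button on the right half. Origin: centre of its underside; x away from the robot at yaw 0.
- zero_button_top (a point): Centre of the top face of the grey round push button (26 mm in diameter, in a low black housing), on top of the readout box, 34 mm to -y of its centre. It is pressed straight down.
- zero_button (a joint): Travel of the push button, m: 0 up, 0.006 fully down; the spring takes about 5 N when fully down and pushes it back up.
- petri_dish: Clear flat dish, 64 mm in diameter, 17 mm high, loose on the bench near the robot; origin at the centre of its underside. Bystander.
- cassette_4: Tissue cassette 29 x 40 x 13 mm with a wax block, loose on the bench near the robot. Bystander.
- cassette_5: Tissue cassette 28 x 40 x 13 mm with a wax block, loose on the bench near the robot. Bystander.
Things that resemble listed ones, but are neither listed nor needed, are in the scene too. Leave any purple look-alike of the cassette alone.

How it is judged:
On the way, in this order (a step that is already met when the one before it is completed fails the run):
1. the readout's push button is fully down, with the lever still at rest (value of joint zero_button above 0.0048 m and value of joint cam_lever below 0.25 rad), for 0.05 s.
2. the button has sprung back up, with the lever still at rest (value of joint zero_button below 0.0012 m and value of joint cam_lever below 0.25 rad), for 0.1 s.
3. the fingers hold the lever upright, the table at its highest (value of joint cam_lever between 1.16 and 1.46 rad and value of joint lift_table above 0.0108 m and contact force between the fingers and lever_grip above 1 N), for 0.3 s.
At the end, for the whole second after the job is handed in: The lever is held still by the fingers on its grip (more than 1 N), upright within 0.15 rad (joint 1.16 to 1.46, slower than 0.1 rad/s), the table more than 10.8 mm up; the button is up; the cassette sits level in its nest (within 6 mm of the middle); each bystander is within 20 mm of where it was (all of step 3 and velocity of joint cam_lever between -0.1 and 0.1 rad/s and value of joint zero_button below 0.0012 m and horizontal distance between cassette and nest below 0.006 m and z of cassette in the frame of nest below 0.004 m and angle between cassette's own z axis and vertical below 0.12 rad and distance of each of petri_dish, cassette_4, cassette_5 from where it was at the start of the episode below 0.02 m); the arm keeps its last pose, push and grip.
It fails at once if the cassette leaves the lift table (distance between cassette and nest above 0.02 m).
It fails at once if a bystander on the bench is disturbed (distance of any of petri_dish, cassette_4, cassette_5 from where it was at the start of the episode above 0.03 m).
It also fails if it takes over 48 s, if anything falls off the work surface, if the arm or the gripper's body presses on something with over 40 N, if the wrist force passes 120 N, or if a joint passes its speed limit or range.

## Working session

There is one attempt and no reset: what is moved stays moved. The work goes in short steps, each a Python script; the robot and the scene stay as the last script left them, time stands still between calls to the robot, and variables do not carry over. Pictures are saved under pics/ and viewed, about 8 in all and at most 12, crops included, and the job is handed in when it is done.

```bash
mkdir -p pics; ls; python3 - <<'E'
from station import env, viewer
import cv2,numpy as np
for n in("side","top"):
    cv2.imwrite(f"pics/{n}0.png",viewer.capture(n)); p=viewer.camera_params(n); print(n,{k:np.round(v,4).tolist() for k,v in p.items()})
print(env.observe())
E
```

```text
pics
side {'mtx': [[396.9215, 0.0, 278.812], [0.0, 396.9215, 211.1143], [0.0, 0.0, 1.0]], 'eye': [0.2435, -0.434, 0.898], 'attitude': [-2.5261, 0.8299, -0.2315]}
top {'mtx': [[456.4318, 0.0, 287.508], [0.0, 456.4318, 215.8763], [0.0, 0.0, 1.0]], 'eye': [0.3877, -0.0512, 0.9343], 'attitude': [-2.1321, 2.1142, -0.2052]}
{'time_s': 0.1, 'q': array([ 1.19598873e+00,  3.20224153e-01,  1.56555636e+00,  1.57891905e-05,
        1.25743219e+00, -1.99890836e-02]), 'joint_vel': array([ 0.00126539, -0.00016373, -0.00193431, -0.0009759 ,  0.00115783,
        0.00144713]), 'joint_efforts': array([-3.43588972e-04, -4.16420317e+01, -2.34701300e+01, -6.37821154e-05,
        4.94195308e-03,  2.21713429e-05]), 'tcp_pos': array([0.19959553, 0.53878043, 0.23056881]), 'orientation': array([-0.94489188,  1.3578163 ,  0.94342718]), 'wrist_force': array([-0.14867304,  0.28987447, -0.08425644]), 'moment': array([ 0.0237713 , -0.0011451 ,  0.01010896]), 'finger_gap': 0.08545715472891063}
```

View pics/side0.png

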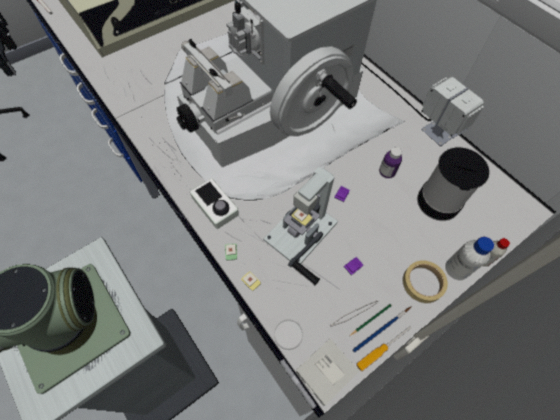

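View pics/top0.png

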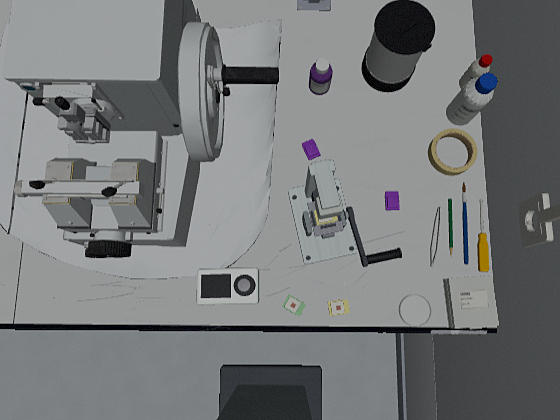

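The side view shows the button at about (219,206) and the grip from (292,262) to (318,281). The top view has the button at (245,285) and the grip from (367,262) to (401,253). Next I'll measure with masks and view enlarged crops.

```bash
cat > h.py <<'E'
import cv2,numpy as np
from scipy.spatial.transform import Rotation as R
from station import env,viewer
def ray(n,uv):
    p=viewer.camera_params(n); d=np.linalg.inv(p["mtx"])@[uv[0],uv[1],1]
    return np.array(p["eye"]),R.from_rotvec(p["attitude"]).as_matrix()@d
def plane(n,uv,z):
    e,d=ray(n,uv); return e+d*(z-e[2])/d[2]
def tri(a,b):
    (e1,d1),(e2,d2)=ray("side",a),ray("top",b)
    s=np.linalg.lstsq(np.c_[d1,-d2],e2-e1,rcond=None)[0]
    A,B=e1+s[0]*d1,e2+s[1]*d2
    return (A+B)/2,np.linalg.norm(A-B)
def proj(n,X):
    p=viewer.camera_params(n); c=R.from_rotvec(p["attitude"]).as_matrix().T@(np.array(X)-p["eye"]); c=p["mtx"]@c
    return c[:2]/c[2]
def blobs(img,box,lo,hi,minA=25):
    x0,y0,x1,y1=box; g=cv2.cvtColor(img,cv2.COLOR_BGR2GRAY)[y0:y1,x0:x1]
    m=((g>=lo)&(g<=hi)).astype(np.uint8)
    k,l,s,c=cv2.connectedComponentsWithStats(m)
    out=[]
    for i in range(1,k):
        if s[i,4]<minA: continue
        pts=np.argwhere(l==i)[:,::-1].astype(np.float32)+[x0,y0]
        out.append((s[i,4],cv2.minAreaRect(pts.astype(np.float32))))
    return out
E
python3 - <<'E'
from h import *
S,T=cv2.imread("pics/side0.png"),cv2.imread("pics/top0.png")
for nm,I,bx in(("side",S,(280,250,330,295)),("top",T,(355,240,410,275))):
    print(nm)
    for a,r in blobs(I,bx,0,50): print(a,np.round(r[0],1),np.round(r[1],1),round(r[2],1),np.round(cv2.boxPoints(r),1).tolist())
for nm,I,bx in(("side",S,(205,195,235,225)),("top",T,(230,272,259,300))):
    print(nm,"btn")
    for lo,hi in((0,70),(75,150)):
        for a,r in blobs(I,bx,lo,hi): print(lo,a,np.round(r[0],1),np.round(r[1],1))
a=cv2.resize(S[160:300,180:380],None,fx=4,fy=4,interpolation=cv2.INTER_CUBIC)
b=cv2.resize(T[150:310,200:400],None,fx=4,fy=3.5,interpolation=cv2.INTER_CUBIC)
cv2.imwrite("pics/s1.png",a);cv2.imwrite("pics/t1.png",b)
E
```

```text
side
211 [306.4 269.6] [31.1 12. ] 38.7 [[290.5, 264.6000061035156], [298.0, 255.1999969482422], [322.29998779296875, 274.6000061035156], [314.79998779296875, 284.0]]
top
367 [378.6 248.4] [27.2 41.2] 76.0 [[355.29998779296875, 240.1999969482422], [395.29998779296875, 230.1999969482422], [401.8999938964844, 256.5], [361.8999938964844, 266.5]]
side btn
0 219 [216.5 202.5] [26.9 15.6]
75 91 [220.8 202.9] [ 9.8 13.7]
75 38 [215.5 208.9] [24.   9.3]
75 136 [219.5 218. ] [12. 29.]
top btn
0 28 [258.  285.5] [27.  0.]
0 219 [244.5 285. ] [21. 20.]
75 132 [243.5 284.5] [13. 11.]
```

View pics/s1.png

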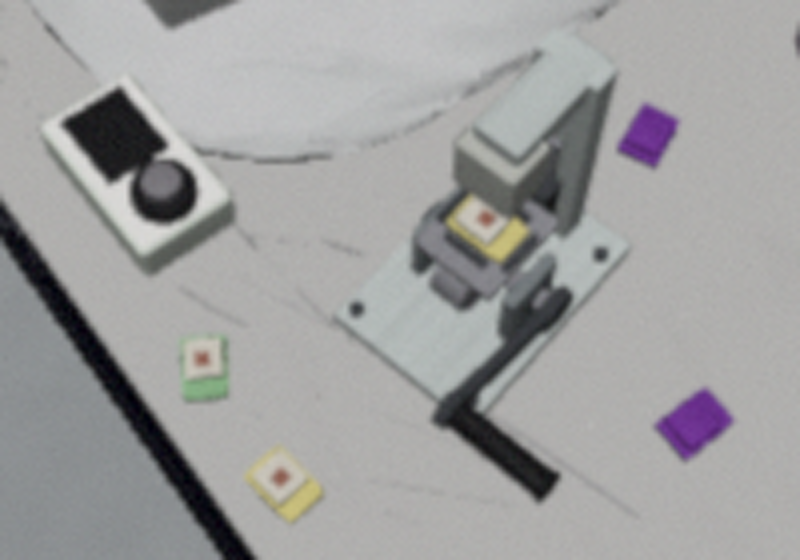

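View pics/t1.png

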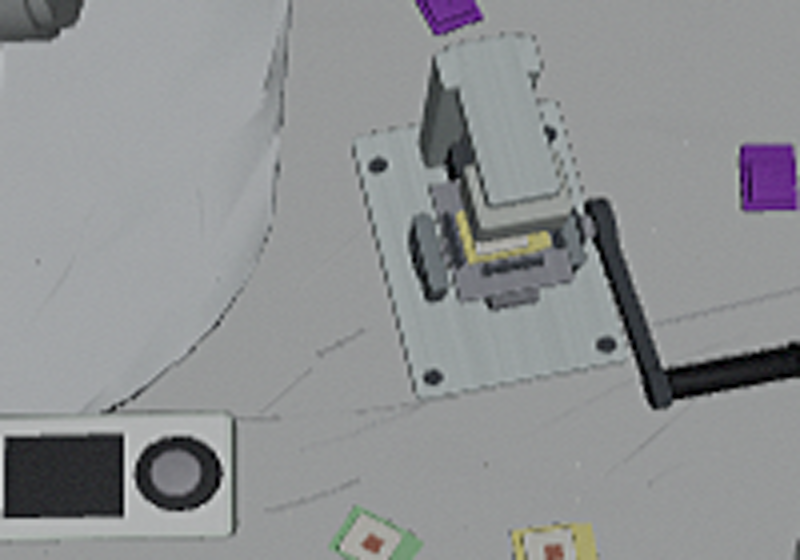

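The side crop puts the button top at full-image (220.5,206) and the grip from (294,263) to (317,281). The top crop puts the button at (244.5,285) and the grip from (367,260) to (401,253), with base screws at z = 14 mm. Now I triangulate.

```bash
python3 - <<'E'
from h import *
S,T=cv2.imread("pics/side0.png"),cv2.imread("pics/top0.png")
f=lambda x,y:(200+(x+.5)/4-.5,150+(y+.5)/3.5-.5)
print("btn",tri((220.5,206.2),(244.3,284.8)))
sc=[plane("top",f(*p),.014)[:2] for p in((378,164),(433,377),(606,344),(550,134))]
print("screws",np.round(sc,4).tolist())
d=(sc[0]-sc[1])+(sc[3]-sc[2]); print("yaw from screws",np.arctan2(d[1],d[0]))
for n,I,bx in(("side",S,(296,262,325,292)),("top",T,(369,244,410,270))):
    b=max(blobs(I,bx,0,55)); print(n,b[0],np.round(cv2.boxPoints(b[1]),1).tolist())
e=[tri((293.7,263),(367,260.3)),tri((316.8,281.2),(401,253.3))]
print("grip ends",e)
d=e[0][0]-e[1][0]; yaw=np.arctan2(-d[0],d[1]); c=(e[0][0]+e[1][0])/2
print("len",np.linalg.norm(d),"yaw",yaw,"centre",c)
o=c+R.from_euler('z',yaw).apply([.097,.091,0]); print("origin",o)
print("cassette",tri((180+490/4,160+228/4),f(505,243)))
for n,s,t in(("readout corners",None,None),):
  for p in((235,412),(233,535)): print(plane("top",f(*p),.038))
for n,uv in(("dish",(415,309)),("c4",(293,305)),("c5",(338,307))): print(n,plane("top",uv,.01))
E
```

```text
btn (array([0.42267495, 0.02825699, 0.05166757]), np.float64(0.0010027473116016802))
screws [[0.6054, -0.0666], [0.4795, -0.095], [0.4994, -0.1827], [0.6245, -0.1559]]
yaw from screws 0.21675029187915795
side 178 [[292.3999938964844, 266.6000061035156], [296.5, 261.29998779296875], [319.0, 278.79998779296875], [314.8999938964844, 284.0]]
top 289 [[367.20001220703125, 254.0], [399.8999938964844, 247.39999389648438], [401.70001220703125, 256.70001220703125], [369.0, 263.20001220703125]]
grip ends [(array([ 0.46890568, -0.20281077,  0.0799693 ]), np.float64(0.0011406506930422325)), (array([ 0.48218262, -0.26599625,  0.08426981]), np.float64(0.0012882098682345856))]
len 0.06470839486980857 yaw 0.20711323844793492 centre [ 0.47554415 -0.23440351  0.08211955]
origin [ 0.55175828 -0.12540165  0.08211955]
cassette (array([ 0.54821634, -0.1269406 ,  0.08960835]), np.float64(0.00808653602781535))
[0.45673768 0.00301105 0.038     ]
[0.38917576 0.00261705 0.038     ]
dish [ 0.37905905 -0.30800051  0.01      ]
c4 [ 0.38490423 -0.06560182  0.01      ]
c5 [ 0.38172487 -0.15503392  0.01      ]
```

The two views agree: the screw centre and the grip-derived origin are both (0.552,-0.125), the yaw is about 0.213, and the button top is (0.423,0.028,0.050). I'll retract from the microtome first, then press.

```bash
cat >> h.py <<'E'
YAW=0.213; ORG=np.array([.552,-.1252,0]); BTN=np.array([.4227,.0283,.050])
def down(a):   # tool x down, jaws along heading a
    z=np.array([np.cos(a),np.sin(a),0]); x=np.array([0,0,-1.]); return R.from_matrix(np.c_[x,np.cross(z,x),z]).as_rotvec()
def st(p): return ORG+R.from_euler('z',YAW).apply(p)
E
python3 - <<'E'
from h import *
for a in(YAW,YAW+np.pi):
    q=env.inverse_kinematics(st([-.097,-.093,.06]),down(a)); print(a,None if q is None else np.round(q,2))
o=env.observe(); print(R.from_rotvec(o["orientation"]).as_matrix().round(2)[:,2])
env.grab(20)
p=np.array([.14,.38,.27]); env.servo_line(p,velocity=.2)
best=min((a for a in(YAW,YAW+np.pi) if env.inverse_kinematics(st([-.097,-.093,.06]),down(a)) is not None),key=lambda a:abs(env.inverse_kinematics(st([-.097,-.093,.06]),down(a))[5]))
print("best",best)
env.move_ptp(BTN+[0,0,.06],down(best))
env.servo_line(BTN+[0,0,.008],velocity=.1)
o=env.observe(); print(o["time_s"],o["tcp_pos"],o["wrist_force"],o["finger_gap"])
cv2.imwrite("pics/s2.png",cv2.resize(viewer.capture("side")[140:280,160:360],None,fx=4,fy=4)); 
E
```

```text
0.213 [-0.48  0.42  1.89 -0.    0.82 -0.7 ]
3.354592653589793 [-0.48  0.42  1.89 -0.    0.82  2.45]
[ 0.35  0.94 -0.  ]
best 0.213
4.3083 [0.42238335 0.02867988 0.05829636] [-1.50687847  0.23114994  2.20135533] -0.0003287964532193176
```

View pics/s2.png

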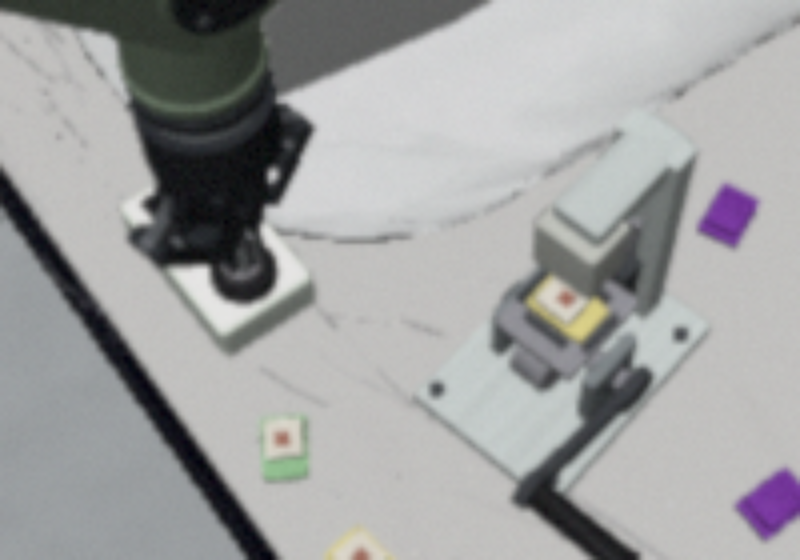

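The fingertips are over the button at crop (245,265). I press in 1 mm steps and watch the force.

```bash
python3 - <<'E'
from h import *
env.hold(.2); f0=env.observe()["wrist_force"][2]; print("f0",f0)
z=.057
while z>.034:
    env.servo_line([*BTN[:2],z],velocity=.03); env.hold(.08); o=env.observe(); f=o["wrist_force"][2]-f0
    print(round(z,4),round(o["tcp_pos"][2],4),round(f,2))
    if f>11: break
    z-=.001
env.hold(.2); print(env.observe()["wrist_force"][2]-f0)
env.servo_line(BTN+[0,0,.012],velocity=.06); env.hold(.3); o=env.observe(); print(o["time_s"],o["wrist_force"][2]-f0)
E
```

```text
f0 1.9493447772923973
0.057 0.0571 0.39
0.056 0.056 1.77
0.055 0.0551 2.13
0.054 0.0541 2.05
0.053 0.0539 11.87
11.808946972330391
7.025 -1.3423495240025356
```

The contact height is higher than I measured, so I recheck from a clearly free height with fine steps.

```bash
python3 - <<'E'
from h import *
env.servo_line(BTN+[0,0,.030],velocity=.1); env.hold(.4); f0=env.observe()["wrist_force"]; print("f0",f0)
img=viewer.capture("top"); cv2.imwrite("pics/t3.png",cv2.resize(img[220:330,180:380],None,fx=4,fy=4))
for z in list(np.arange(.064,.052,-.001)):
    env.servo_line([*BTN[:2],z],velocity=.03); env.hold(.1); o=env.observe(); f=o["wrist_force"]-f0
    print(round(z,4),round(o["tcp_pos"][2],4),f.round(2))
    if f[2]>16: break
s=viewer.capture("side"); cv2.imwrite("pics/s3.png",cv2.resize(s[165:245,180:280],None,fx=6,fy=6,interpolation=cv2.INTER_CUBIC))
env.servo_line(BTN+[0,0,.030],velocity=.06); env.hold(.3); o=env.observe(); print(o["time_s"],o["wrist_force"]-f0)
E
```

```text
f0 [ 0.16745081  0.80374303 -0.43112962]
0.064 0.0641 [-1.09 -1.13  0.57]
0.063 0.063 [-0.01 -0.24  0.8 ]
0.062 0.062 [-0.32 -0.26  0.43]
0.061 0.061 [-0.1  -1.64  0.8 ]
0.06 0.0601 [0.3  0.03 1.24]
0.059 0.0591 [-0.56 -1.03  2.27]
0.058 0.0581 [ 0.31 -0.17  2.69]
0.057 0.0571 [0.02 0.32 3.87]
0.056 0.0561 [ 0.33 -0.4   3.43]
0.055 0.0551 [ 1.08 -1.93  4.19]
0.054 0.054 [-0.09 -1.13  4.88]
0.053 0.0539 [-1.53 -0.39 14.56]
0.052 0.0537 [-4.43 -1.14 24.14]
13.7583 [-0.02570578 -1.77043993  0.54721463]
```

View pics/s3.png

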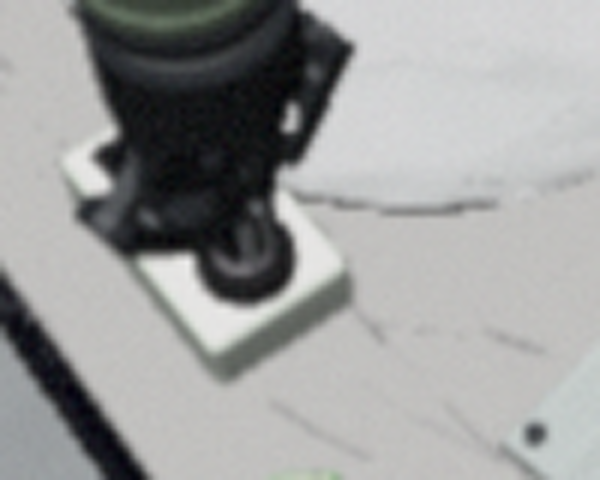

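The force rises linearly to about 5 N over z = 0.060→0.054, then hits a hard stop. That is the full 6 mm travel, and the picture shows the tip inside the housing ring at crop (245,255). The button is pressed and released, so I move to the grip.

```bash
python3 - <<'E'
from h import *
env.servo_line(BTN+[0,0,.13],velocity=.25)
env.ungrasp()
env.move_ptp(st([-.097,-.095,.17]),down(YAW))
env.servo_line(st([-.097,-.095,.10]),velocity=.2)
env.hold(.1); o=env.observe(); print(o["time_s"],o["tcp_pos"],o["wrist_force"],o["finger_gap"])
a=viewer.capture("side")[220:310,250:350]; b=viewer.capture("top")[200:290,330:430]
cv2.imwrite("pics/g4.png",np.hstack([cv2.resize(i,(400,360),interpolation=cv2.INTER_CUBIC) for i in(a,b)]))
E
```

```text
16.75 [ 0.47855784 -0.23853649  0.10164376] [ 0.20521189 -0.31242807 -0.59097739] 0.0851600682056732
```

View pics/g4.png

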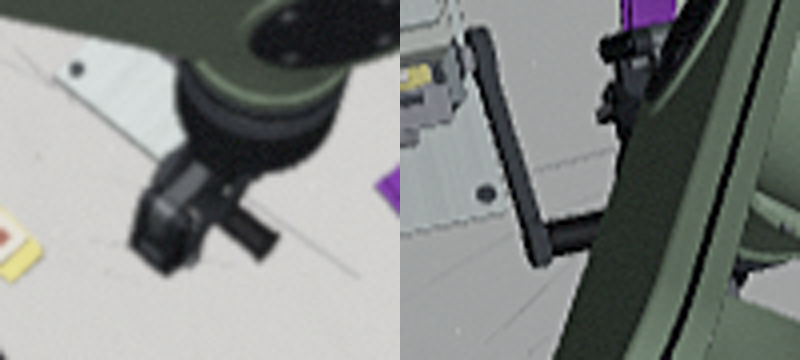

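In the side crop the bar, with its end at (265,245), runs between the open fingers; the near finger is at (165,240). I go down and close.

```bash
python3 - <<'E'
from h import *
f0=env.observe()["wrist_force"]
env.servo_line(st([-.097,-.095,.059]),velocity=.1); env.hold(.1); print(env.observe()["wrist_force"]-f0)
env.grab(40); env.hold(.2); o=env.observe(); print(o["time_s"],o["tcp_pos"],o["wrist_force"]-f0,o["finger_gap"])
cv2.imwrite("pics/g5.png",cv2.resize(viewer.capture("side")[220:310,250:350],(600,540),interpolation=cv2.INTER_CUBIC))
E
```

```text
[-0.65937892 -1.88465492  0.97800578]
18.3333 [ 0.47787291 -0.23849331  0.05917577] [2.61375146 1.55620799 0.4839009 ] 0.016743449121736597
```

View pics/g5.png

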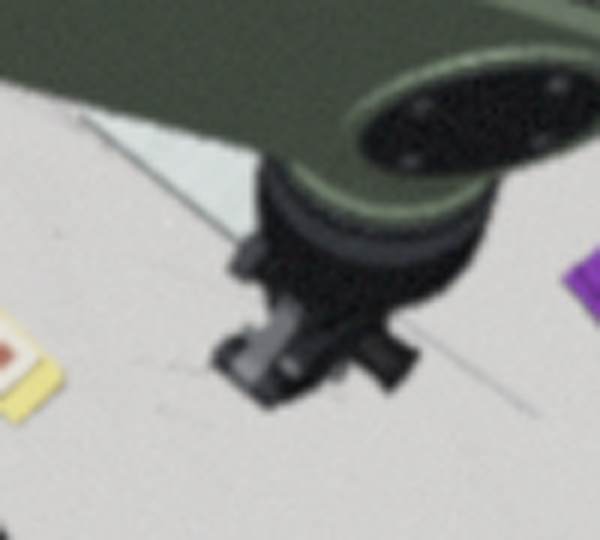

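The bar is gripped (gap 17 mm, low side load), and in the picture its end sticks out beyond the fingers at (390,360). I swing it along the arc.

```bash
python3 - <<'E'
from h import *
p0=np.array(st([-.097,-.095,.059])); h=np.array([np.cos(YAW),np.sin(YAW),0]); a0=np.radians(15)
for th in np.linspace(0,1.309,12)[1:]:
    env.servo_line(p0+.1*(np.cos(a0)-np.cos(a0+th))*h+[0,0,.1*(np.sin(a0+th)-np.sin(a0))],velocity=.06)
    o=env.observe(); f=o["wrist_force"]; print(round(th,2),"f along,up,side",round(f@h,1),round(f[2],1),round(f@[-h[1],h[0],0],1),round(o["finger_gap"],4))
    if np.linalg.norm(f)>40: print("STOP"); break
env.hold(.3); o=env.observe(); print(o["time_s"],o["tcp_pos"],o["wrist_force"])
a=viewer.capture("side")[170:310,240:380]; b=viewer.capture("top")[140:280,280:420]
cv2.imwrite("pics/u6.png",np.hstack([cv2.resize(i,(400,400),interpolation=cv2.INTER_CUBIC) for i in(a,b)]))
E
```

```text
0.12 f along,up,side 4.8 -3.2 2.5 0.0168
0.24 f along,up,side 5.2 -5.0 1.4 0.0165
0.36 f along,up,side 3.9 -6.4 2.0 0.0166
0.48 f along,up,side 4.1 -6.5 1.7 0.0167
0.6 f along,up,side 2.8 -6.9 2.4 0.0164
0.71 f along,up,side 0.3 -5.8 2.9 0.0163
0.83 f along,up,side -1.2 -4.2 4.4 0.0164
0.95 f along,up,side -2.1 -3.4 4.2 0.0165
1.07 f along,up,side -3.0 -2.2 4.3 0.0164
1.19 f along,up,side -3.4 -2.3 5.8 0.0165
1.31 f along,up,side -3.8 -1.1 5.5 0.0164
22.5333 [ 0.57128428 -0.21758562  0.13356473] [-4.85020051  4.05937564 -1.01196999]
```

View pics/u6.png

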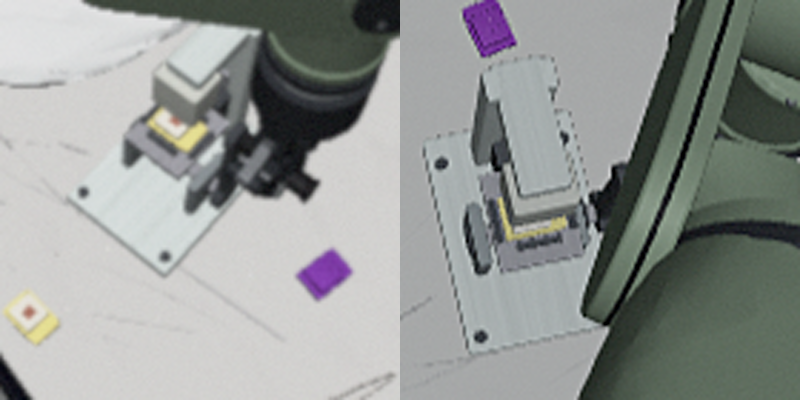

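The lever is upright in the side crop, bar end at (310,188) beside the sensor head, with the cassette seated at (178,128). The 4 N spring pull matches the text. A last numeric check of lever angle, table lift and bystanders follows.

```bash
python3 - <<'E'
from h import *
S0,S1=cv2.imread("pics/side0.png"),viewer.capture("side")
print("bar end seen ~",(348.5,236))
for th in(1.1,1.2,1.309,1.4,1.5):
    ph=th+np.radians(15); print(th,proj("side",st([-.1*np.cos(ph),-.123,.05+.1*np.sin(ph)])).round(1))
def yc(I,x0,y0,x1,y1):
    h=cv2.cvtColor(I,cv2.COLOR_BGR2HSV)[y0:y1,x0:x1]; m=cv2.inRange(h,(20,70,90),(85,255,255)); y,x=np.nonzero(m); return len(x),x.mean()+x0,y.mean()+y0
for n,bx in(("cassette",(285,200,325,235)),("c5",(238,265,266,295)),("c4",(220,238,242,264))): print(n,np.round(yc(S0,*bx),2),np.round(yc(S1,*bx),2))
print("expected rise px",proj("side",st([0,0,.0958]))-proj("side",st([0,0,.084])))
print("dish diff",np.abs(S0[315:355,268:308].astype(int)-S1[315:355,268:308]).mean())
b=env.observe(); env.hold(.3); o=env.observe(); print(o["time_s"],o["tcp_pos"]-b["tcp_pos"],o["finger_gap"],abs(o["joint_vel"]).max())
E
```

```text
bar end seen ~ (348.5, 236)
1.1 [342.9 244.4]
1.2 [345.8 240.8]
1.309 [349.  237.1]
1.4 [351.5 234.2]
1.5 [354.2 231.3]
cassette [ 83.  303.2 218.9] [ 81.   303.05 216.7 ]
c5 [ 66.   252.94 284.44] [ 61.   252.95 284.41]
c4 [ 0. nan nan] [ 0. nan nan]
expected rise px [ 0.32730702 -2.40553101]
dish diff 31.12375
22.9833 [ 1.49232833e-05 -2.05712814e-05  2.19603730e-05] 0.016681895236236692 0.0015774218428773062<stdin>:7: RuntimeWarning: Mean of empty slice.
  ret = ret.dtype.type(ret / rcount)
```

The lever reads about 1.31 and the cassette has risen 2.2 px of the 2.4 expected. The dish and cassette_4 checks gave no answer, so I take one more look.

```bash
python3 - <<'E'
from h import *
S0,S1=cv2.imread("pics/side0.png"),viewer.capture("side")
cv2.imwrite("pics/d7.png",np.hstack([cv2.resize(i[190:370,200:340],(392,504)) for i in(S0,S1)]))
E
```

```text
(no output)
```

View pics/d7.png

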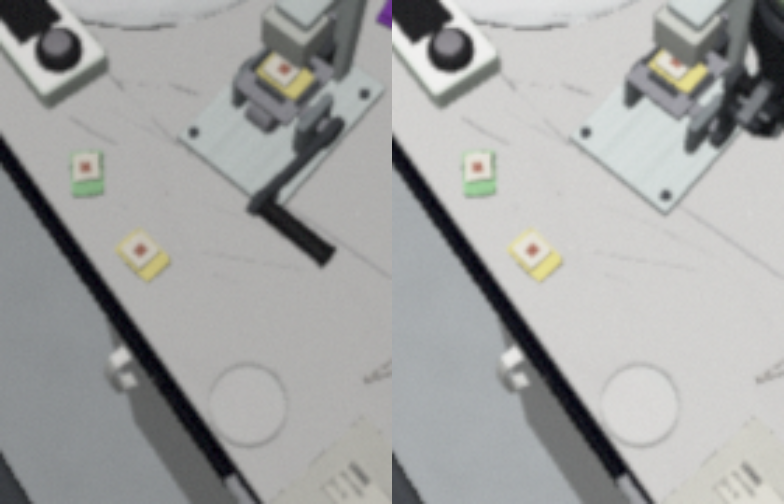

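Before (left) and after (right), the dish at (248,404) and (640,404) and both cassettes sit at the same places. Only the brightness changed, which explains the dish difference. The button is up and the cassette is seated.

```bash
python3 -c "
from station import env
print(env.sign_off(), env.observe()['time_s'])"
```

```text
the job is handed in; nothing more can be done
the job is handed in; nothing more can be done
```

The gauge is zeroed and the lever is upright with the fingers still holding its grip. I handed the job in at about 23 s of the 48 s; no verdict is reported.

- **Button:** I pressed it to its stop twice and let it spring back. The second press only confirmed the travel: force rose steadily to about 5 N over 6 mm, then met a hard stop.
- **Lever:** I gripped the bar at 40 N and swung it along its arc. The bar's end in the image matches a lever angle of about 1.31 rad. The wrist felt about 4 N of spring pull, the arm was still, and the finger gap held at 16.7 mm.
- **Cassette and table:** The cassette rose 2.2 px of the 2.4 px expected for full lift, which is consistent with the table near its top but coarse. It looks seated in the nest.
- **Bystanders:** The dish and both loose cassettes look unmoved in before and after pictures.

**Checks that failed or disagreed:**
- **Camera heights:** They came out wrong by several millimetres. The button top measured 52 mm but contact was at about 60 mm, and the grip measured 82 mm against the stated 76 mm. Force feedback on the button and a grip height set between the two values covered this.
- **Finger gap:** It read 16.7 mm on a bar given as 18 mm.
- **Numeric checks:** The colour check on cassette_4 found nothing, and the dish difference was spoiled by a brightness change. I judged both by eye.

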